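# Clamp the part for laser marking with the extension bar

## Task

Two clamping fixtures stand on the bench; a black part waits in the nest of one, the other nest is empty. Pick up the extension bar and with it (not with the gripper itself) throw the lever of the loaded fixture's toggle clamp over its dead point until the clamp is shut on the part, then stand the bar upright on the bench again, without dropping it. Leave the empty fixture's clamp open.

Things in the scene. Friction and masses are not known exactly. Their poses are not given: they have to be found in the camera images.
- bar_grip (a point): Grip point of the steel extension bar standing loose on the bench (0.35 kg, 150 mm tall), on its axis, 115 mm above its foot; z up along the bar, x, y square to the faces. Upper 90 mm: square bar 22 x 22 mm. Lower 60 mm: round bell socket, 54 mm outside, open below (44 mm inside, 50 mm deep); its rim is the foot. The bell goes loosely over a lever's end, bar upright, to drag it along.
- clamp_tip (a point): Free end of the bare steel lever (12 mm rod, 16 mm ball) of the clamp on the LOADED fixture (black part, 52 x 58 mm, in its nest). 95 mm from its pivot, which is 58 mm above the bench. Axes turn with the lever; at joint 0: x level from pivot to nest, y along the pivot's axis, z up. Then the end is 54 mm nestward of the pivot, 136 mm up. The clamp's arm in front stays below 105 mm.
- clamp (a joint): Angle of that lever, rad. 0: open, leaning 35 deg from vertical to the nest. Grows as it is thrown away from the nest. 0.61: upright, end 153 mm up. 0.785: dead point. 1.309: shut, at its stop, end 61 mm beyond the pivot, 131 mm up. A spring drives it off the dead point: before it back to open, past it on to shut. About 4 N at its end moves it from open.
- idle (a joint): The same angle of the lever on the other, EMPTY fixture's clamp, which is otherwise equal; it is open (0) and is to stay so. The two fixtures stand left and right of the bar, either may be the loaded one; base plates 225 x 84 mm, long side roughly along x, nests at the end away from the robot.
There are look-alikes about, which are no part of the job. Leave any yellow look-alike of the part that bears bar_grip alone. Leave any green look-alike of the part that bears clamp_tip alone.

How it is judged:
On the way, in this order (a step that is already met when the one before it is completed fails the run):
1. the extension bar is picked up (lifted 40 mm or more) (height (world z) of bar_grip above 0.155 m), for 0.1 s.
2. the loaded fixture's lever is past its dead point (over 1.1 rad), with the bar, off the bench, still within 120 mm sideways of the lever's end (value of joint clamp above 1.1 rad and horizontal distance between bar_grip and clamp_tip below 0.12 m and height (world z) of bar_grip above 0.155 m), for 0.05 s.
At the end, for the whole second after the job is handed in: The loaded fixture's clamp is shut (lever over 1.2 rad), the empty fixture's clamp is open (under 0.2 rad), and the extension bar stands upright (within 10 degrees) and at rest on the bench itself (grip point 107 to 121 mm high) (value of joint clamp above 1.2 rad and value of joint idle below 0.2 rad and angle between bar_grip's own z axis and vertical below 0.17 rad and height (world z) of bar_grip between 0.107 and 0.121 m and linear speed of bar below 0.03 m/s); the robot touches nothing.
It fails at once if the gripper or arm itself pushes a clamp lever (over 1 N) (contact force between any of the fingers, the arm and clamp above 1 N or contact force between any of the fingers, the arm and idle above 1 N).
It fails at once if the empty fixture's lever is thrown (over 0.5 rad) (value of joint idle above 0.5 rad).
It fails at once if the bar is let go more than 35 mm above the bench (height (world z) of bar_grip above 0.15 m and contact force between the fingers and bar below 0.05 N).
It also fails if it takes over 54 s, if anything falls off the work surface, if the arm or the gripper's body presses on something with over 40 N, if the wrist force passes 120 N, or if a joint passes its speed limit or range.

## Robot

A 7-joint arm with a two-finger parallel gripper is mounted at the origin on the work surface. World frame = base frame: x ahead of the robot, y to its left, z up, the work surface at z = 0. Lengths are in m, angles in rad, forces in N, time in s.
With the tool pointing down it reaches from about 0.4 to 0.85 m from the base axis. Payload 4.5 kg.
Tool frame: the origin (TCP) lies midway between the tips of the shut fingers; the grasp point (between the pads) lies 19 mm behind it; z points along the fingers, y is the line along which they close (so a half turn about z gives the same grasp; the last joint's range is limited). The gripper opens to 85 mm and grips with 20 to 120 N. Pads are 22 mm wide; open, the fingers measure 114 mm over their backs; the gripper's body (76 mm by 85 mm) begins 54 mm behind the grasp point. The pads swing forward as they close: fully open they stand 13 mm farther back than shut.
Start: joints at [1.318, 0.689, -0.195, 1.565, 0.157, 0.902, -0.215], TCP at [0.177, -0.599, 0.231] pointing down, gripper open.
Joint ranges: [-3.01, 3.01], [-0.46, 2.08], [-1.47, 1.51], [0.13, 2.56], [-1, 4.14], [0.04, 2.09], [-2.66, 2.66]. Speed limits (rad/s): [2.57, 2.57, 3.14, 3.14, 3.14, 3.14, 3.14].

## Interface

Orientations are given as a rotation vector (axis times angle).
In Python, from bench import observe, get_image, finish_job gives the robot as it stands.
- The arm moves only by the tool arm_command, never from a script. Its argument "plan" is a list of rows, each a list of 2 entries, a list of its own where there are three numbers: the shift along the tool's x, y, z in m, then the turn, a rotation vector about the tool's x, y, z in degrees. In form: [[[dx, dy, dz], [wx, wy, wz]], ...]. A call has 1 to 5 rows; each row is the pose to reach, as a shift and turn from the pose commanded when the call began, along the tool's axes at that moment; what a row does not reach only later rows make up. A row lasts 1/12 s, in which the tool goes at most 41.7 mm and 7.16 degrees, less where a joint would pass 70% of its speed; a pose out of reach is approached as far as the arm can. A call with a gripper value outside its range is refused whole. "grip" is the finger opening in m, from 0 to 0.0854, set as the call begins (left out, the last holds). The fingers move at their own pace and stop on an object; the grip force is fixed at half the most. Time passes only in rows, so rows that repeat a pose let the fingers close. It gives the time, the measured TCP pose, the force, the opening and the grip force at its end, in the units of the state.
- observe(): the state, without advancing time (a new reading comes with each control period).
- get_image(name): name is "side" or "top" or "wrist"; returns a dict with "img" (400x640x3 uint8, red, green, blue), "mtx" (3x3 intrinsics, pixels), "k1" (the pictures are not rectified: a ray, as slopes to the right and down, at radius r is drawn at 1 + k1 r^2 times it, then the intrinsics apply), "R" (3x3) and "t" (3): a world point X has camera coordinates R X + t. Camera axes: x right, y down, z forward; pixel columns grow to the right and rows downward; lengths in m; the calibration is good to about 2 mm. A picture is of the moment at which its call begins. There is no depth.
- finish_job(): hands the job in; it is judged then, once.
The state is a dict: "time_s": time; "joint_positions": joint angles; "qvel": joint speeds; "tau": joint torques, N m; "position": TCP position; "ee_rot": TCP orientation; "contact_force": force on the tool from outside, world axes, zero at the start; "wrist_torque": the same for the moment, N m; "opening": finger opening in m; "gripper_force": force on a finger pad.
Only numpy, scipy, OpenCV 4.12 (cv2) and the standard library are available. Lean on these libraries where they do the work, as an engineer would, in place of code of your own. Each camera call takes 0.05 s, during which the arm holds its last target. There are 200 camera calls.

## Working session

There is one attempt and no reset: what is moved stays moved. The work goes in short steps, Python scripts to look and compute and a tool call to move; the robot and the scene stay as the last step left them, time stands still between calls to the robot, and variables do not carry over. Pictures are saved under pics/ and viewed, at most 10 in all, crops included, and the job is handed in when it is done.

Besides the shell and the picture viewer there is one more tool, called after "Request:" as name(argument=value, ...) on one line, values as JSON. arm_command: Moves the arm, as the interface text tells. Its arguments: {"type":"object","properties":{"plan":{"type":"array","items":{"type":"array"}},"grip":{"type":"number"}},"required":["plan"]}

```bash
mkdir -p pics; cat > h.py <<'E'
import numpy as np, cv2
from bench import observe,get_image,finish_job
def ray(c,u,v):
    K=np.array(c["mtx"]);d=np.array([[[u,v]]],float)
    p=cv2.undistortPointsIter(d,K,np.array([c["k1"],0,0,0.]),None,None,(3,100,1e-10)).ravel()
    R=np.array(c["R"]);t=np.array(c["t"])
    return -R.T@t, R.T@np.array([p[0],p[1],1])
def onz(c,u,v,z):
    o,d=ray(c,u,v);return o+d*(z-o[2])/d[2]
def tri(r1,r2):
    (a,u),(b,v)=r1,r2
    s=np.linalg.lstsq(np.c_[u,-v],b-a,rcond=None)[0]
    p,q=a+u*s[0],b+v*s[1];return (p+q)/2,np.linalg.norm(p-q)
def proj(c,X):
    R=np.array(c["R"]);p,_=cv2.projectPoints(np.array(X,float).reshape(-1,1,3),cv2.Rodrigues(R)[0],np.array(c["t"],float),np.array(c["mtx"]),np.array([c["k1"],0,0,0.]))
    return p.reshape(-1,2)
def grab(n,f):
    c=get_image(n);cv2.imwrite("pics/"+f,cv2.cvtColor(c["img"],cv2.COLOR_RGB2BGR))
    np.save("pics/"+f+".npy",c,allow_pickle=True);return c
def load(f): return np.load("pics/"+f+".npy",allow_pickle=True).item()
E
python3 - <<'E'
from h import *
for n in("top","side"):
    c=grab(n,n+"0.png");R=np.array(c["R"]);print(n,-R.T@np.array(c["t"]),R.round(2).tolist())
o=observe();print(o)
E
```

```text
top [ 0.2485211  -0.02409262  1.14133731] [[-0.03, -1.0, -0.02], [-0.99, 0.03, -0.15], [0.15, 0.02, -0.99]]
side [ 0.33474292 -0.55663549  0.66860035] [[0.99, -0.11, -0.0], [-0.08, -0.7, -0.71], [0.08, 0.71, -0.7]]
{'time_s': 0.1, 'joint_positions': array([ 1.31781659,  0.68990075, -0.19450714,  1.56622492,  0.15732508,
        0.90249785, -0.21510832]), 'qvel': array([-0.00135005, -0.00154222, -0.00043013, -0.00419929,  0.00152523,
       -0.00125517, -0.00059422]), 'tau': array([-3.77418983e-03, -5.40608633e+01, -1.27165943e+00, -1.58986974e+01,
        9.41272097e-03,  4.41240714e-03,  2.52245320e-05]), 'position': array([ 0.17657343, -0.59894281,  0.23056755]), 'ee_rot': array([-3.10775728e+00, -4.48814049e-01,  5.93548160e-04]), 'contact_force': array([-0.65532051,  0.26047965, -0.17502001]), 'wrist_torque': array([ 0.03502768,  0.00693452, -0.01500214]), 'gripper_force': 0.0, 'opening': 0.08526772450607228}
```

View pics/top0.png

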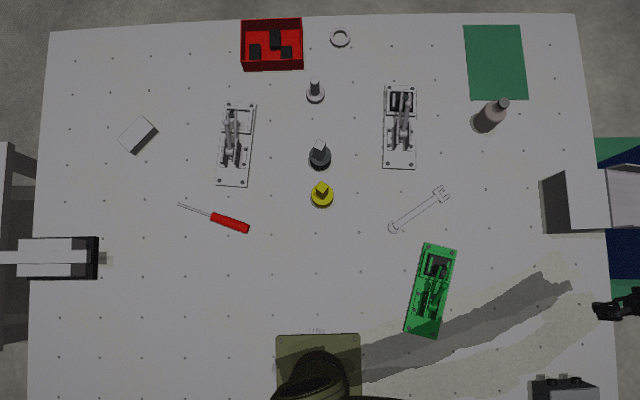

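View pics/side0.png

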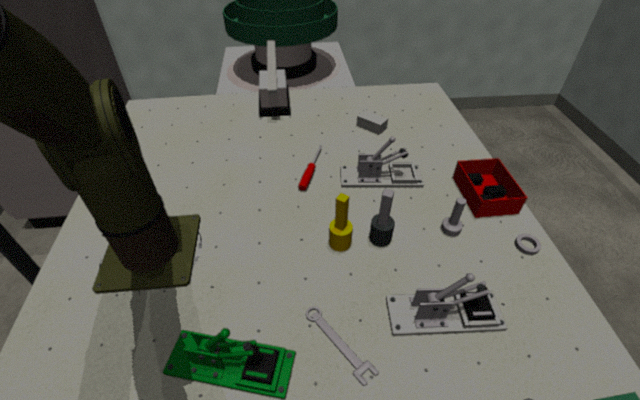

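The top view shows three bars: yellow (321,193), dark (320,153) and a thin grey one (315,90). The fixtures are at (236,145), with an empty nest, and (400,125), with a black part; the green look-alike is at (431,290). In the side view the dark bar is at (383,215), the loaded fixture at (447,305) and the empty one at (382,170). The dark bar fits best: it stands between the fixtures and has a large bell. I'll confirm this in one enlarged crop.

```bash
python3 - <<'E'
import cv2,numpy as np
t=cv2.imread("pics/top0.png");s=cv2.imread("pics/side0.png")
a=cv2.resize(t[75:175,290:423],(798,600))[:, :]
a=cv2.resize(t[75:175,290:425],None,fx=3,fy=3,interpolation=2)
b=cv2.resize(s[180:340,360:510],None,fx=2.6,fy=2.6,interpolation=2)
# a 405x300, b 390x416
o=np.zeros((416,795,3),np.uint8);o[:300,:405]=a;o[:416,405:795]=b
cv2.imwrite("pics/crop.png",cv2.convertScaleAbs(o,alpha=1.3))
E
```

```text
(no output)
```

View pics/crop.png

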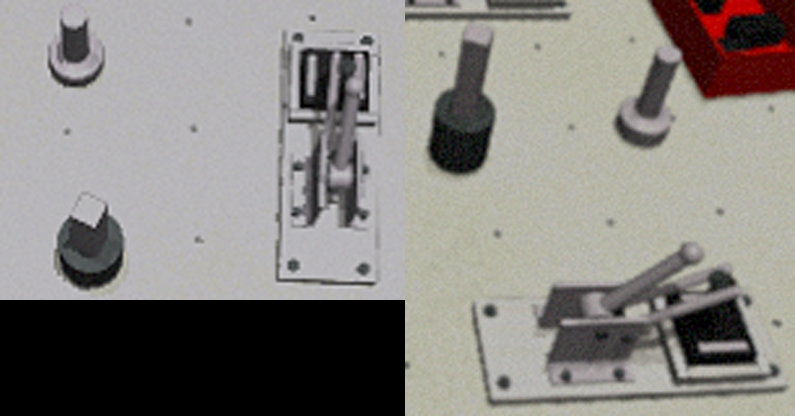

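The crop confirms it. The dark bar has a square shank and a wide bell, with its top face at top (320,145) / side (388,193); the light one is round and slimmer, so it is a different thing. The loaded fixture's lever ball is at top (407.7,104) / side (471,277).

```bash
python3 - <<'E'
from h import *
from scipy.spatial.transform import Rotation as Ro
t=load("top0.png");s=load("side0.png")
T=lambda x,y:(290+x/3-.33,75+y/3-.33)
S=lambda x,y:(360+(x-405)/2.6-.3,180+y/2.6-.3)
for n,a,b in(("bartop",T(90,210),S(478,35)),("ball",T(353,87),S(693,252)),("pivotknob",T(340,175),S(597,302)),("small",T(74,14),S(669,53))):
    print(n,tri(ray(t,*a),ray(s,*b)))
print("topfc",[onz(t,*T(*p),.15)[:2].round(4) for p in((83,194),(107,206),(97,228),(72,214))])
print("foot",onz(t,*T(90,256),.0)[:2], onz(t,*T(90,245),.06)[:2])
P=[onz(t,*T(*p),.01)[:2] for p in((283,32),(382,35),(377,284),(277,282))]
print("plate",np.round(P,4), [np.linalg.norm(P[i]-P[i-1]) for i in range(4)])
print(Ro.from_rotvec(observe()["ee_rot"]).as_matrix().round(4))
# idle lever ball candidates; empty fixture plate
g=cv2.cvtColor(t["img"],cv2.COLOR_RGB2GRAY)
E
```

```text
bartop (array([ 0.53674476, -0.01743862,  0.14825711]), np.float64(0.0011417161120925534))
ball (array([ 0.63682433, -0.22506865,  0.12913556]), np.float64(0.0011561698936590657))
pivotknob (array([ 0.58403673, -0.22137688,  0.06991901]), np.float64(0.0007430075291914752))
small (array([ 0.7154478, -0.008505 ,  0.1004252]), np.float64(0.001745998438649748))
topfc [array([ 0.5495, -0.0126]), array([ 0.5395, -0.0303]), array([ 0.5227, -0.0224]), array([ 0.5342, -0.0039])]
foot [ 0.53958403 -0.01539667] [ 0.53349843 -0.0161031 ]
plate [[ 0.7344 -0.1903]
 [ 0.7294 -0.2772]
 [ 0.5055 -0.2582]
 [ 0.5097 -0.1733]] [np.float64(0.22540890475094472), np.float64(0.08710062103917342), np.float64(0.22471174961683923), np.float64(0.08498634809822077)]
[[ 9.591e-01  2.829e-01 -6.000e-04]
 [ 2.829e-01 -9.591e-01  1.500e-03]
 [-1.000e-04 -1.600e-03 -1.000e+00]]
```

Request:
arm_command(plan=[[[0.03,-0.027,-0.005],[0,0,0]],[[0.06,-0.054,-0.01],[0,0,0]],[[0.09,-0.081,-0.015],[0,0,0]],[[0.12,-0.107,-0.02],[0,0,0]],[[0.15,-0.134,-0.02],[0,0,0]]])

```text
time_s: 0.52
position: [0.2837, -0.4272, 0.2519]
ee_rot: [3.108, 0.448, 0.001]
contact_force: [1.5, -0.2, -0.1]
opening: 0.0855
gripper_force: 0.0
```

Request:
arm_command(plan=[[[0.03,-0.027,0],[0,0,0]],[[0.06,-0.054,0],[0,0,0]],[[0.09,-0.081,0],[0,0,0]],[[0.12,-0.107,0],[0,0,0]],[[0.15,-0.134,0],[0,0,0]]])

```text
time_s: 0.93
position: [0.3892, -0.2558, 0.2512]
ee_rot: [-3.109, -0.449, 0.0]
contact_force: [1.0, -0.1, 0.4]
opening: 0.0856
gripper_force: 0.0
```

Request:
arm_command(plan=[[[0.03,-0.027,0],[0,0,-6]],[[0.06,-0.054,0],[0,0,-12]],[[0.09,-0.081,0],[0,0,-18]],[[0.12,-0.107,0],[0,0,-24]],[[0.14,-0.125,0],[0,0,-30]]])

```text
time_s: 1.35
position: [0.4895, -0.0937, 0.2514]
ee_rot: [-2.88, -1.252, -0.003]
contact_force: [-0.0, -0.0, -0.7]
opening: 0.0853
gripper_force: 0.0
```

Request:
arm_command(plan=[[[0,0,0],[0,0,-5]],[[0,0,0],[0,0,-10]],[[0,0,0],[0,0,-14.6]],[[0,0,0],[0,0,-14.6]],[[0,0,0],[0,0,-14.6]]])

```text
time_s: 1.77
position: [0.4874, -0.0982, 0.251]
ee_rot: [-2.708, -1.592, 0.001]
contact_force: [-0.5, 0.3, -0.1]
opening: 0.0854
gripper_force: 0.0
```

```bash
python3 - <<'E'
from h import *
c=grab("wrist","w1.png")
X=[[.5367,-.0173,.15],[.5367,-.0173,.06],[.637,-.225,.136]]
print(proj(c,X))
R=np.array(c["R"]);print(-R.T@np.array(c["t"]),R.round(2))
E
```

```text
[[327.69040377  85.0023391 ]
 [326.38656867  93.66936606]
 [523.50102216 236.20943074]]
[ 0.52203991 -0.036135    0.39268723] [[ 0.87 -0.49  0.  ]
 [-0.47 -0.84  0.28]
 [-0.14 -0.24 -0.96]]
```

View pics/w1.png

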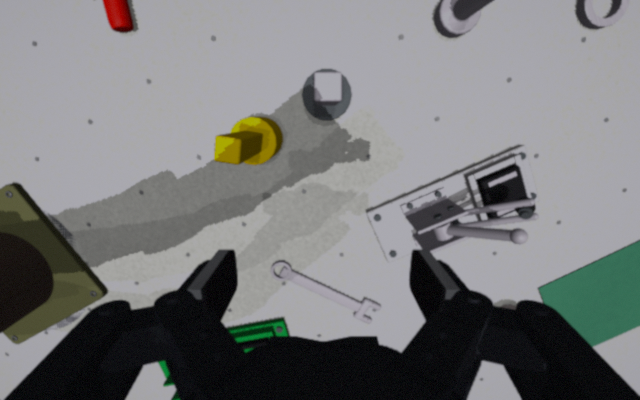

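The wrist view shows the bar's top face at about (328,86), as projected and square to the fingers. The lever ball is at (520,237), predicted (523,236). I'll fit the face quickly.

```bash
python3 - <<'E'
from h import *
from scipy.spatial.transform import Rotation as Ro
c=load("w1.png");g=cv2.cvtColor(c["img"],cv2.COLOR_RGB2GRAY)
r=g[60:125,295:360];print(r[10:45:5,10:55:4])
m=((r>150)*255).astype(np.uint8)
n,l,s,ce=cv2.connectedComponentsWithStats(m);k=l[26,33];print(s[k],ce[k])
q=cv2.minAreaRect(np.argwhere(l==k)[:,::-1].astype(np.float32));print(q)
P=[onz(c,295+a,60+b,.15)[:2] for a,b in cv2.boxPoints(q)]
ctr=np.mean(P,0);print(np.round(P,4),ctr,[np.degrees(np.arctan2(*(P[i]-P[i-1])[::-1])) for i in range(4)])
print("ball",onz(c,520,237,.136))
o=observe();R=Ro.from_rotvec(o["ee_rot"]).as_matrix()
print("tool shift",R.T@(np.r_[ctr,.25]-o["position"]))
E
```

```text
[[170 169 166 129  88  85  86  97 153 168 169 169]
 [169 152  92 169 169 169 169 169 168 128 164 169]
 [149  84  85 168 169 170 170 169 169 123  83 167]
 [ 82  58  89 169 169 170 169 169 169 123  86 113]
 [ 52  51  55 133 169 169 170 169 170 124  84  89]
 [ 51  50  54 120 153 169 169 170 170 122  90  89]
 [ 51  51  46  89 128 134 133 133 132  95  92  93]]
[   0    0   65   65 2235] [37.71991051 23.09038031]
((32.0, 32.0), (64.0, 64.0), 90.0)
[[ 0.5236  0.0105]
 [ 0.5662 -0.0131]
 [ 0.5445 -0.0553]
 [ 0.4996 -0.0303]] [ 0.53347893 -0.02204662] [np.float64(59.54958001305496), np.float64(-29.025353659165265), np.float64(-117.2467060939869), np.float64(150.96356243732438)]
ball [ 0.63372987 -0.2240988   0.136     ]
tool shift [0.08894512 0.00317935 0.00107475]
```

Request:
arm_command(plan=[[[0.032,0.001,0],[0,0,0]],[[0.064,0.003,0],[0,0,0]],[[0.095,0.004,0],[0,0,0]],[[0.095,0.004,0.03],[0,0,0]],[[0.095,0.004,0.06],[0,0,0]]])

```text
time_s: 2.23
position: [0.5399, -0.014, 0.1921]
ee_rot: [2.704, 1.597, 0.01]
contact_force: [0.6, -1.5, -1.1]
opening: 0.0853
gripper_force: 0.0
```

Request:
arm_command(plan=[[[0,0,0.03],[0,0,0]],[[0,0,0.06],[0,0,0]],[[0,0,0.08],[0,0,0]],[[0,0,0.095],[0,0,0]],[[0,0,0.095],[0,0,0]]])

```text
time_s: 2.65
position: [0.5351, -0.0171, 0.0935]
ee_rot: [-2.706, -1.592, 0.008]
contact_force: [-0.5, -0.5, 0.1]
opening: 0.085
gripper_force: 0.0
```

Request:
arm_command(plan=[[[0,0,0],[0,0,0]],[[0,0,0],[0,0,0]],[[0,0,0],[0,0,0]],[[0,0,0],[0,0,0]],[[0,0,0],[0,0,0]]], grip=0.01)

```text
time_s: 3.07
position: [0.5378, -0.017, 0.0972]
ee_rot: [2.706, 1.594, 0.002]
contact_force: [-0.6, 0.2, 0.5]
opening: 0.0256
gripper_force: 0.0
```

Request:
arm_command(plan=[[[0,0,0],[0,0,0]],[[0,0,0],[0,0,0]],[[0,0,0],[0,0,0]],[[0,0,0],[0,0,0]],[[0,0,0],[0,0,0]]])

```text
time_s: 3.48
position: [0.5375, -0.0168, 0.0971]
ee_rot: [2.706, 1.595, 0.002]
contact_force: [-1.8, 0.5, 6.4]
opening: 0.0213
gripper_force: 58.5
```

Request:
arm_command(plan=[[[0,0,-0.01],[0,0,0]],[[0,0,-0.035],[0,0,0]],[[0,0,-0.065],[0,0,0]],[[0,0,-0.095],[0,0,0]],[[0,0,-0.12],[0,0,0]]])

```text
time_s: 3.9
position: [0.5368, -0.017, 0.2182]
ee_rot: [-2.706, -1.595, 0.0]
contact_force: [0.8, -0.6, -4.5]
opening: 0.0212
gripper_force: 59.6
```

Request:
arm_command(plan=[[[0,0,-0.03],[0,0,-5]],[[0,0,-0.05],[0,0,-10]],[[0,0,-0.06],[0,0,-15]],[[0,0,-0.065],[0,0,-20]],[[0,0,-0.065],[0,0,-24]]])

```text
time_s: 4.32
position: [0.5372, -0.0171, 0.2829]
ee_rot: [2.31, 2.127, 0.002]
contact_force: [0.1, 0.0, -3.9]
opening: 0.021
gripper_force: 59.7
```

Request:
arm_command(plan=[[[0,0,0],[0,0,0]],[[0,0,0],[0,0,0]]])

```text
time_s: 4.48
position: [0.5364, -0.0173, 0.2811]
ee_rot: [-2.317, -2.12, 0.002]
contact_force: [-0.3, 0.0, -4.2]
opening: 0.0217
gripper_force: 59.7
```

```bash
python3 - <<'E'
from h import *
c=grab("side","s1.png");t=grab("top","t1.png")
a=c["img"][60:300,300:520];cv2.imwrite("pics/s1c.png",cv2.resize(a,None,fx=2.4,fy=2.4,interpolation=2)[:,:,::-1])
o=observe();print(o["position"],o["ee_rot"],o["contact_force"],o["gripper_force"],o["joint_positions"].round(2))
E
```

```text
[ 0.53656464 -0.01711668  0.28091646] [-2.31696701e+00 -2.12054281e+00  1.93311047e-03] [ 0.08097537 -0.38384323 -3.92311136] 59.716463685035706 [ 0.28  0.55 -0.54  1.76  0.34  0.93 -0.49]
```

View pics/s1c.png

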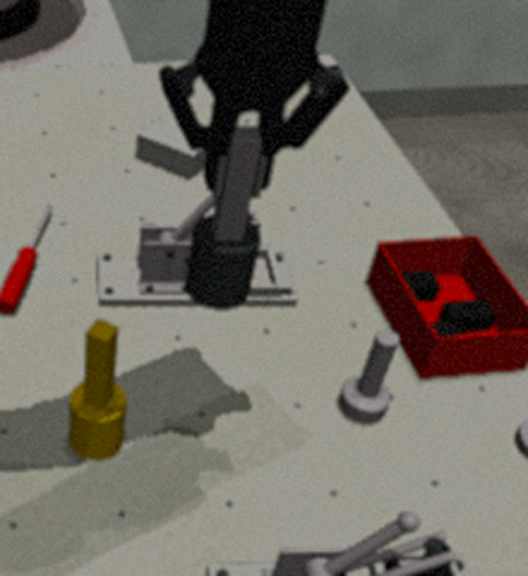

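The bar hangs upright in the grip; the foot is at about z 0.184. The loaded ball is visible at lower right, around crop (408,521). Next I move over the lever.

Request:
arm_command(plan=[[[-0.015,0.008,0],[0,0,0]],[[-0.045,0.024,0],[0,0,0]],[[-0.075,0.04,0],[0,0,0]],[[-0.105,0.056,0],[0,0,0]],[[-0.135,0.072,0],[0,0,0]]])

```text
time_s: 5.0
position: [0.5973, -0.1591, 0.2809]
ee_rot: [-2.316, -2.122, 0.002]
contact_force: [0.4, 0.2, -4.5]
opening: 0.0212
gripper_force: 59.5
```

Request:
arm_command(plan=[[[-0.03,0.016,0],[0,0,0]],[[-0.05,0.027,0],[0,0,0]],[[-0.063,0.034,0],[0,0,0]],[[-0.063,0.034,0],[0,0,0]],[[-0.063,0.034,0],[0,0,0]]])

```text
time_s: 5.42
position: [0.6251, -0.224, 0.2802]
ee_rot: [-2.317, -2.119, 0.002]
contact_force: [-0.2, 0.8, -4.4]
opening: 0.0217
gripper_force: 59.8
```

```bash
python3 - <<'E'
from h import *
w=grab("wrist","w2.png");c=grab("side","s2.png")
o=observe();print(o["position"],o["ee_rot"],o["contact_force"])
print("ball px side",proj(c,[.635,-.2245,.136]))
p=o["position"];print(proj(c,[[p[0],p[1],p[2]-.097],[p[0],p[1],p[2]-.037]]))
a=c["img"][180:330,380:530];cv2.imwrite("pics/s2c.png",cv2.resize(a,None,fx=4,fy=4,interpolation=2)[:,:,::-1])
E
```

```text
[ 0.62528686 -0.22157839  0.28089383] [-2.31277786e+00 -2.12337936e+00 -1.97321198e-04] [ 0.2043391   1.00928981 -3.61282029]
ball px side [[470.15314899 274.27064136]]
[[472.28570497 256.81212455]
 [483.62888275 233.14051268]]
```

View pics/s2c.png

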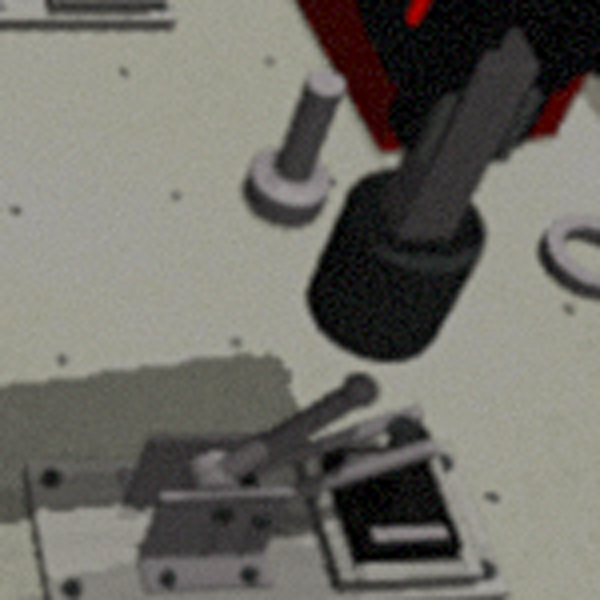

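The ball is at side (470,277), and the bell rim sits right above and slightly robotward as planned. Both show the same ~3 px calibration offset, so they agree with each other. Descending.

Request:
arm_command(plan=[[[0,0,0.015],[0,0,0]],[[0,0,0.03],[0,0,0]],[[0,0,0.045],[0,0,0]],[[0,0,0.058],[0,0,0]],[[0,0,0.058],[0,0,0]]])

```text
time_s: 5.93
position: [0.6234, -0.2214, 0.2205]
ee_rot: [-2.309, -2.122, 0.005]
contact_force: [-1.9, 0.4, -4.6]
opening: 0.0213
gripper_force: 59.5
```

Request:
arm_command(plan=[[[0,0,0.006],[0,0,0]],[[0,0,0.012],[0,0,0]],[[0,0,0.012],[0,0,0]],[[0,0,0.012],[0,0,0]]])

```text
time_s: 6.27
position: [0.6257, -0.2231, 0.2115]
ee_rot: [2.315, 2.123, 0.0]
contact_force: [0.7, 0.7, -4.1]
opening: 0.021
gripper_force: 59.6
```

```bash
python3 - <<'E'
from h import *
c=grab("side","s3.png")
o=observe();print(o["position"],o["contact_force"])
a=c["img"][180:330,380:530];cv2.imwrite("pics/s3c.png",cv2.resize(a,None,fx=4,fy=4,interpolation=2)[:,:,::-1])
E
```

```text
[ 0.62594313 -0.2232243   0.21182661] [-0.48695086 -0.10655377 -4.40121164]
```

View pics/s3c.png

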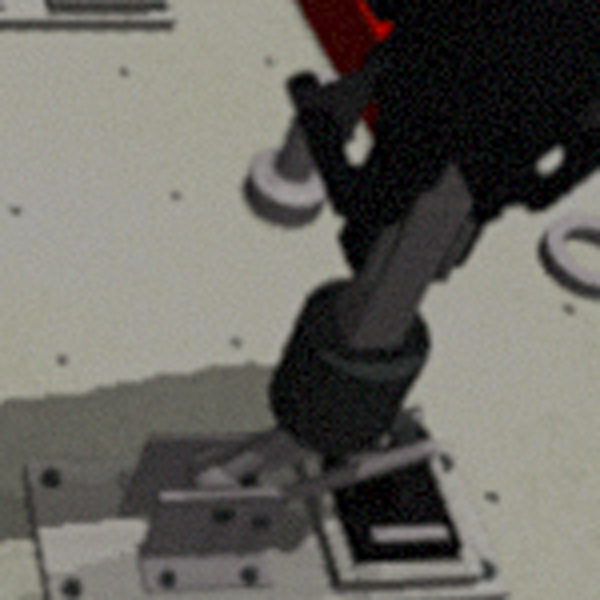

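The bell is over the ball with no contact force. I drag it robotward (tool −y), rising slightly through the upright.

Request:
arm_command(plan=[[[0,-0.01,-0.002],[0,0,0]],[[0,-0.02,-0.005],[0,0,0]],[[0,-0.03,-0.007],[0,0,0]],[[0,-0.04,-0.009],[0,0,0]],[[0,-0.05,-0.009],[0,0,0]]])

```text
time_s: 6.73
position: [0.582, -0.2191, 0.2245]
ee_rot: [2.307, 2.115, 0.017]
contact_force: [4.7, -1.1, -0.4]
opening: 0.021
gripper_force: 60.3
```

Request:
arm_command(plan=[[[0,-0.01,0],[0,0,0]],[[0,-0.02,0],[0,0,0]],[[0,-0.03,0.002],[0,0,0]],[[0,-0.04,0.005],[0,0,0]],[[0,-0.05,0.009],[0,0,0]]])

```text
time_s: 7.15
position: [0.5265, -0.2148, 0.2124]
ee_rot: [2.314, 2.121, 0.002]
contact_force: [0.5, 0.6, -4.3]
opening: 0.0214
gripper_force: 59.8
```

Request:
arm_command(plan=[[[0,-0.006,0.002],[0,0,0]],[[0,-0.012,0.004],[0,0,0]],[[0,-0.012,0.004],[0,0,0]],[[0,-0.012,0.004],[0,0,0]]])

```text
time_s: 7.48
position: [0.5212, -0.2142, 0.2106]
ee_rot: [2.306, 2.115, 0.017]
contact_force: [7.6, -1.1, 1.0]
opening: 0.0214
gripper_force: 60.7
```

```bash
python3 - <<'E'
from h import *
c=grab("side","s4.png")
o=observe();print(o["position"],o["ee_rot"],o["contact_force"],o["gripper_force"])
a=c["img"][180:330,350:500];cv2.imwrite("pics/s4c.png",cv2.resize(a,None,fx=4,fy=4,interpolation=2)[:,:,::-1])
E
```

```text
[ 0.52115335 -0.21422719  0.21056043] [2.30600749 2.11519848 0.0162773 ] [ 6.43500209 -1.16871805  0.38132548] 60.75413703918457
```

View pics/s4c.png

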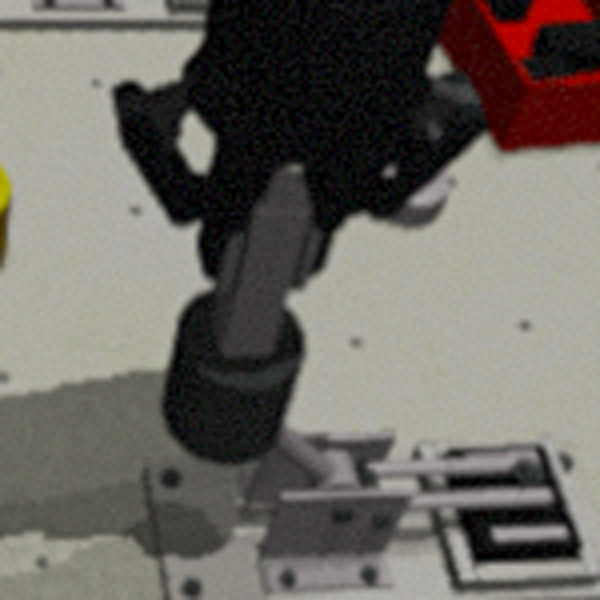

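The lever is now leaning robotward and the clamp arms lie flat on the part. The 6–7 N is the lever on its stop. I relax the push, lift off, and check.

Request:
arm_command(plan=[[[0,0.006,0],[0,0,0]],[[0,0.013,0],[0,0,0]],[[0,0.013,0],[0,0,0]],[[0,0.013,-0.01],[0,0,0]],[[0,0.013,-0.02],[0,0,0]]])

```text
time_s: 7.95
position: [0.5252, -0.2145, 0.2268]
ee_rot: [-2.313, -2.121, 0.005]
contact_force: [-0.2, -0.0, -3.1]
opening: 0.0213
gripper_force: 60.2
```

Request:
arm_command(plan=[[[0,0,-0.015],[0,0,0]],[[0,0,-0.03],[0,0,0]],[[0,0,-0.045],[0,0,0]],[[0,0,-0.055],[0,0,0]],[[0,0,-0.055],[0,0,0]]])

```text
time_s: 8.37
position: [0.5279, -0.2148, 0.2849]
ee_rot: [2.313, 2.121, 0.003]
contact_force: [1.9, -0.7, -3.6]
opening: 0.0213
gripper_force: 60.4
```

```bash
python3 - <<'E'
from h import *
c=grab("side","s5.png")
o=observe();print(o["position"],o["ee_rot"],o["contact_force"])
print("shut ball px",proj(c,[.522,-.216,.131]))
a=c["img"][180:330,350:500];cv2.imwrite("pics/s5c.png",cv2.resize(a,None,fx=4,fy=4,interpolation=2)[:,:,::-1])
E
```

```text
[ 0.52721783 -0.21483877  0.28350397] [2.31443321e+00 2.12164275e+00 1.04038708e-03] [ 0.40800516  0.6926533  -3.59013547]
shut ball px [[405.81686052 278.27654505]]
```

View pics/s5c.png

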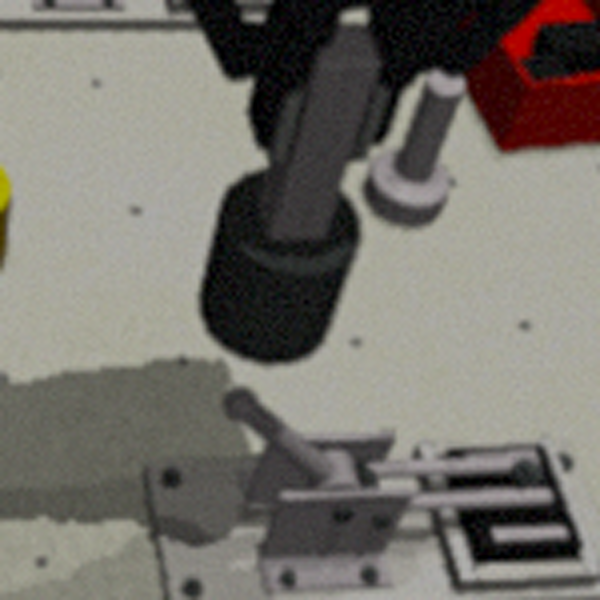

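The lever stands shut with its ball at side (410,281), against a prediction of (406,278). I'll carry the bar back, then measure the lever in both views.

Request:
arm_command(plan=[[[0.015,-0.001,0],[0,0,0]],[[0.045,-0.002,0],[0,0,0]],[[0.075,-0.003,0],[0,0,0]],[[0.105,-0.004,0],[0,0,0]],[[0.135,-0.005,0],[0,0,0]]])

```text
time_s: 8.83
position: [0.5326, -0.0787, 0.2813]
ee_rot: [-2.315, -2.121, 0.003]
contact_force: [0.3, 0.5, -4.3]
opening: 0.0215
gripper_force: 60.2
```

Request:
arm_command(plan=[[[0.03,-0.001,0],[0,0,0]],[[0.05,-0.002,0],[0,0,0]],[[0.063,-0.003,0],[0,0,0]],[[0.063,-0.003,0],[0,0,0]],[[0.063,-0.003,0],[0,0,0]]])

```text
time_s: 9.25
position: [0.5357, -0.0174, 0.2817]
ee_rot: [-2.315, -2.124, 0.003]
contact_force: [0.9, -0.9, -4.1]
opening: 0.0211
gripper_force: 60.2
```

```bash
python3 - <<'E'
from h import *
c=grab("side","s6.png");t=grab("top","t6.png");o=observe();print(o["position"],o["ee_rot"],o["contact_force"])
a=c["img"][245:335,380:480];b=t["img"][75:180,370:430]
x=cv2.resize(a,None,fx=4.5,fy=4.5,interpolation=2);y=cv2.resize(b,None,fx=5,fy=5,interpolation=2)
print(x.shape,y.shape);m=np.zeros((530,760,3),np.uint8);m[:x.shape[0],:450]=x;m[:525,455:755]=y
cv2.imwrite("pics/m6.png",cv2.convertScaleAbs(m[:,:,::-1],alpha=1.3))
E
```

```text
[ 0.53581941 -0.01928029  0.28171886] [ 2.31823654  2.11933172 -0.00378719] [ 0.30756176 -0.53074462 -4.10927652]
(405, 450, 3) (525, 300, 3)
```

View pics/m6.png

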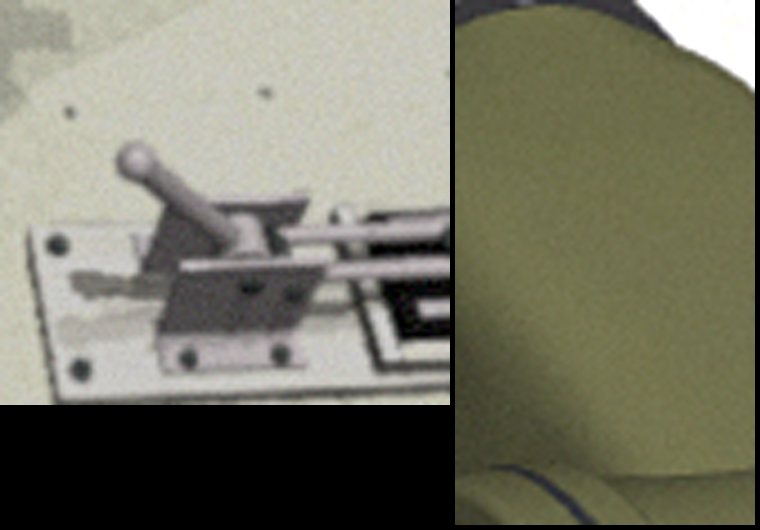

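The side half shows the shut lever's ball at (410.4,280.5); the arm hides the top view. I'll intersect the side ray with the lever's plane of motion, in both the before and after pictures.

```bash
python3 - <<'E'
from h import *
c=load("side0.png");n=np.array([.9968,-.080,0]);l=np.array([.08,.9968,0])
p0=np.array([.637,-.225,.13])
out=[]
for u,v in((470.5,276.7),(410.2,280.3)):
    o,d=ray(c,u,v);X=o+d*((p0-o)@l)/(d@l);out.append(X);print(X,X@n)
d=out[0]-out[1];print("travel",d@n,d[2],"expect .115,.005")
E
```

```text
[ 0.63760629 -0.22504866  0.12887685] 0.6535698404414035
[ 0.53101991 -0.21649437  0.123878  ] 0.5466401939437596
travel 0.10692964649764387 0.0049988532901203975 expect .115,.005
```

The height change (5 mm) matches a shut lever. The travel reads 107 mm against 115 mm expected, so I'll recheck with the top view once the arm is clear. Placing the bar now.

Request:
arm_command(plan=[[[0,0,0.02],[0,0,0]],[[0,0,0.045],[0,0,0]],[[0,0,0.07],[0,0,0]],[[0,0,0.095],[0,0,0]],[[0,0,0.12],[0,0,0]]])

```text
time_s: 9.77
position: [0.5362, -0.0193, 0.1611]
ee_rot: [2.319, 2.118, -0.001]
contact_force: [0.5, 0.2, -3.5]
opening: 0.0213
gripper_force: 60.3
```

Request:
arm_command(plan=[[[0,0,0.02],[0,0,0]],[[0,0,0.035],[0,0,0]],[[0,0,0.048],[0,0,0]],[[0,0,0.055],[0,0,0]],[[0,0,0.055],[0,0,0]]])

```text
time_s: 10.18
position: [0.5354, -0.0187, 0.1058]
ee_rot: [-2.317, -2.12, 0.005]
contact_force: [-0.5, -0.4, -3.0]
opening: 0.0213
gripper_force: 60.3
```

Request:
arm_command(plan=[[[0,0,0],[0,0,0]],[[0,0,0.002],[0,0,0]],[[0,0,0.004],[0,0,0]],[[0,0,0.006],[0,0,0]],[[0,0,0.006],[0,0,0]]])

```text
time_s: 10.6
position: [0.5362, -0.0169, 0.1014]
ee_rot: [2.315, 2.123, 0.0]
contact_force: [0.2, -0.2, -3.7]
opening: 0.0213
gripper_force: 60.4
```

Request:
arm_command(plan=[[[0,0,0.001],[0,0,0]],[[0,0,0.002],[0,0,0]],[[0,0,0.003],[0,0,0]],[[0,0,0.003],[0,0,0]],[[0,0,0.003],[0,0,0]]])

```text
time_s: 11.02
position: [0.5362, -0.0168, 0.0982]
ee_rot: [2.316, 2.123, -0.0]
contact_force: [0.4, 0.2, -3.9]
opening: 0.0213
gripper_force: 60.4
```

Request:
arm_command(plan=[[[0,0,0.001],[0,0,0]],[[0,0,0.002],[0,0,0]],[[0,0,0.002],[0,0,0]],[[0,0,0.002],[0,0,0]]])

```text
time_s: 11.35
position: [0.5364, -0.0168, 0.0972]
ee_rot: [2.315, 2.122, 0.001]
contact_force: [-2.1, -0.9, 6.0]
opening: 0.0213
gripper_force: 61.5
```

The foot is on the bench (force turned to +6 N). Releasing.

Request:
arm_command(plan=[[[0,0,-0.001],[0,0,0]],[[0,0,-0.001],[0,0,0]],[[0,0,-0.001],[0,0,0]],[[0,0,-0.001],[0,0,0]],[[0,0,-0.001],[0,0,0]]], grip=0.085)

```text
time_s: 11.77
position: [0.5363, -0.0168, 0.0973]
ee_rot: [2.315, 2.123, 0.0]
contact_force: [-0.7, -0.0, 0.9]
opening: 0.0806
gripper_force: 0.0
```

Request:
arm_command(plan=[[[0,0,0],[0,0,0]],[[0,0,0],[0,0,0]],[[0,0,-0.01],[0,0,0]],[[0,0,-0.03],[0,0,0]],[[0,0,-0.05],[0,0,0]]])

```text
time_s: 12.18
position: [0.5356, -0.0168, 0.1479]
ee_rot: [-2.314, -2.123, 0.002]
contact_force: [0.8, -0.1, -0.4]
opening: 0.0849
gripper_force: 0.0
```

Request:
arm_command(plan=[[[0,0,-0.03],[0,0,0]],[[0,0,-0.06],[0,0,0]],[[0,0,-0.09],[0,0,0]],[[0,0,-0.12],[0,0,0]],[[0,0,-0.13],[0,0,0]]])

```text
time_s: 12.6
position: [0.5381, -0.0161, 0.2823]
ee_rot: [2.312, 2.12, 0.009]
contact_force: [0.1, 0.1, 0.3]
opening: 0.0847
gripper_force: 0.0
```

Request:
arm_command(plan=[[[0.03,-0.02,0],[0,0,0]],[[0.06,-0.04,0],[0,0,0]],[[0.09,-0.06,0],[0,0,0]],[[0.12,-0.08,0],[0,0,0]],[[0.15,-0.1,0],[0,0,0]]])

```text
time_s: 13.02
position: [0.4482, 0.1423, 0.2774]
ee_rot: [2.316, 2.123, -0.001]
contact_force: [0.4, 0.7, -0.3]
opening: 0.0849
gripper_force: 0.0
```

Request:
arm_command(plan=[[[0.03,-0.01,0],[0,0,0]],[[0.06,-0.02,0],[0,0,0]],[[0.09,-0.03,0],[0,0,0]],[[0.12,-0.04,0],[0,0,0]],[[0.15,-0.05,0],[0,0,0]]])

```text
time_s: 13.43
position: [0.4118, 0.2961, 0.2773]
ee_rot: [2.315, 2.123, -0.001]
contact_force: [0.2, -0.0, -0.3]
opening: 0.085
gripper_force: 0.0
```

```bash
python3 - <<'E'
from h import *
c=grab("side","s7.png");t=grab("top","t7.png");o=observe();print(o["position"],o["contact_force"])
a=c["img"][130:330,330:490];b=t["img"][70:200,210:430]
x=cv2.resize(a,None,fx=2.5,fy=2.5,interpolation=2);y=cv2.resize(b,None,fx=1.8,fy=1.8,interpolation=2)
z=cv2.resize(t["img"][75:180,370:430],None,fx=3,fy=3,interpolation=2)
m=np.zeros((560,800,3),np.uint8);m[:500,:400]=x;m[:234,402:402+y.shape[1]]=y;m[240:555,402:582]=z
cv2.imwrite("pics/m7.png",cv2.convertScaleAbs(m[:,:,::-1],alpha=1.3))
E
```

```text
[0.40989104 0.30159023 0.27794314] [-0.21971795 -0.23782527  0.38208807]
```

View pics/m7.png

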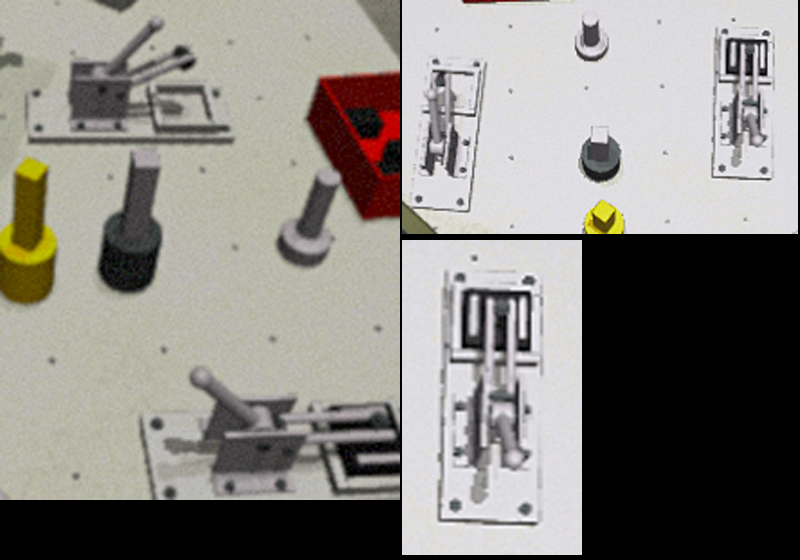

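The bar stands upright and the idle lever is still open. The loaded arms lie flat on the part, with the ball at top (407.4,147). I triangulate the shut ball.

```bash
python3 - <<'E'
from h import *
t=load("top0.png");s=load("side0.png")
a=tri(ray(t,407.3,103.7),ray(s,470.5,276.7));b=tri(ray(t,407.4,147),ray(s,410.2,280.3))
print(a,b);d=a[0]-b[0];print(d,np.linalg.norm(d),2*np.arcsin(np.linalg.norm(d)/.19))
print(onz(t,407.3,103.7,.136)-onz(t,407.4,147,.131))
E
```

```text
(array([ 0.63692101, -0.22505096,  0.12884102]), np.float64(0.0012624747132841591)) (array([ 0.53081615, -0.21869727,  0.1275473 ]), np.float64(0.0021170461678218125))
[ 0.10610486 -0.00635369  0.00129372] 0.1063027940152506 1.18753681831267
[ 0.1025723  -0.00526657  0.005     ]
```

The two-view travel gives an angle near 1.19 rad, too close to the 1.2 limit to accept. I bring the wrist camera straight over the lever for a decisive close look (numeric only, since the picture views are used up).

Request:
arm_command(plan=[[[-0.037,0.011,0],[0,0,0]],[[-0.074,0.022,0],[0,0,0]],[[-0.111,0.033,0],[0,0,0]],[[-0.148,0.044,0],[0,0,0]],[[-0.185,0.056,0],[0,0,0]]])

```text
time_s: 13.95
position: [0.4519, 0.1034, 0.2773]
ee_rot: [2.315, 2.123, -0.002]
contact_force: [0.7, -0.9, 0.0]
opening: 0.085
gripper_force: 0.0
```

Request:
arm_command(plan=[[[-0.037,0.011,0],[0,0,0]],[[-0.074,0.022,0],[0,0,0]],[[-0.111,0.033,0],[0,0,0]],[[-0.148,0.044,0],[0,0,0]],[[-0.185,0.056,0],[0,0,0]]])

```text
time_s: 14.37
position: [0.4914, -0.0859, 0.2774]
ee_rot: [-2.316, -2.122, 0.002]
contact_force: [0.9, 0.3, -0.6]
opening: 0.0848
gripper_force: 0.0
```

Request:
arm_command(plan=[[[-0.037,0.011,0],[0,0,0]],[[-0.074,0.022,0],[0,0,0]],[[-0.111,0.033,0],[0,0,0]],[[-0.148,0.044,0],[0,0,0]],[[-0.185,0.056,0],[0,0,0]]])

```text
time_s: 14.78
position: [0.5309, -0.275, 0.2772]
ee_rot: [-2.316, -2.122, 0.002]
contact_force: [0.7, 0.1, 0.5]
opening: 0.0851
gripper_force: 0.0
```

Request:
arm_command(plan=[[[-0.01,0.003,0],[0,0,0]],[[-0.01,0.003,0],[0,0,0]],[[-0.01,0.003,0],[0,0,0]],[[-0.01,0.003,0],[0,0,0]]])

```text
time_s: 15.12
position: [0.5338, -0.2806, 0.2773]
ee_rot: [-2.312, -2.125, -0.001]
contact_force: [-0.3, 0.9, -0.3]
opening: 0.0852
gripper_force: 0.0
```

```bash
python3 - <<'E'
from h import *
c=grab("wrist","w8.png");print(observe()["position"],-np.array(c["R"]).T@c["t"])
n=np.array([.9968,-.080,0]);pv=np.array([.583,-.2207,.058])
for th in(0,1.1,1.2,1.309):
    a=np.radians(35)-th;X=pv+.095*(np.sin(a)*n+np.cos(a)*np.array([0,0,1]));print(th,X.round(4),proj(c,X))
u,v=proj(c,pv+[-.06,.004,.075])[0].astype(int)
g=cv2.GaussianBlur(cv2.cvtColor(c["img"],cv2.COLOR_RGB2GRAY),(0,0),1)
print(u,v);y0,x0=max(v-36,0),max(u-48,0)
print("cols",x0,"rows",y0)
for r in range(y0,min(y0+80,400),4):print(r,*("%3d"%q for q in g[r,x0:x0+130:4]))
E
```

```text
[ 0.53401136 -0.28040399  0.27750702] [ 0.54006656 -0.21015602  0.41907224]
0 [ 0.6373 -0.2251  0.1358] [[427.47861958 124.60283643]]
1.1 [ 0.5385 -0.2171  0.1419] [[321.97260766 124.84505305]]
1.2 [ 0.5304 -0.2165  0.137 ] [[313.25454712 124.7400596 ]]
1.309 [ 0.5221 -0.2158  0.1308] [[304.78003976 124.60707562]]
305 125
cols 257 rows 89
89 171 172 172 171 171 171 171 170 169 171 170 170 168 170 171 171 168 168 169 170 169 169 169 170 170 169 169 169 170 169 169 168 170
93 139 159 149 147 143 131 130 127 128 131 131 132 130 139 138 137 130 129 130 133 131 136 137 157 165 166 164 155 166 166 166 159 164
97 120 121 120 121 120 120 121 120 123 119 120 124 122 105 131 132 133 132 131 131 128 129 128 126 131 165 172 172 167 160 165 172 172
101 118 121 122 120 118 117 123 119 119 118 120 122  83  55 120 130 130 130 130 125 119  80  75 120 125 170 172 172 158  94 142 172 172
105 118 122 119 121 119 119 122 120 120 119 118 117 120  99 131 132 133 133 133 127 120 100 100 122 123 155 161 168 159 124 159 170 172
109 120 122 120 121 121 122 120 121 124 120 119 121 134 134 134 134 134 133 133 12
[... 1257 characters left out ...]
  78  55 149 173 173
149 107 108 108 107 106 108 108 109 107 111 110  99  98  53  98 112 112 112 111 109 105  90  92 103 105 106 104 104  99  88 162 173 173
153 123 128 117 116 107 107 108 111 109 111 109 102 110 107 109 109 110 110 110 109 109 109 109 109 110 111 114 131 113 113 161 170 169
157 170 168 167 164 139 132 120 121 118 112 112 109 105 106 106 106 107 107 108 109 111 111 113 123 150 160 165 168 165 166 167 168 168
161 170 170 168 168 170 166 166 169 169 167 166 162 148 118 109 107 110 110 110 111 117 155 166 170 169 169 169 172 169 169 169 169 168
165 171 169 170 170 170 168 170 170 169 168 170 171 170 166 146 123 119 113 127 143 168 168 170 168 170 170 172 171 170 169 171 169 167
```

The ball's bright spot is at wrist (313,127), so x ≈ 0.530 and the angle is about 1.17–1.2 rad: short of 1.309. I check whether the lever sat further over while the bar pressed it.

```bash
python3 - <<'E'
from h import *
G=[cv2.cvtColor(load(f)["img"],cv2.COLOR_RGB2GRAY) for f in("s4.png","s5.png","s7.png")]
for r in range(286,303,2):print(r,*[" ".join("%3d"%q for q in g[r,416:440:2])+" |" for g in G])
E
```

```text
286  32  18  71 157 172 175 175 172 174 172 170 173 |  51  59  85 148 164 168 166 168 167 168 166 166 |  73  86  99 126 140 140 142 141 143 141 145 140 |
288  31  23  71 114 127 135 128 122 142 159 156 153 |  54  57  85 110 131 151 152 148 150 152 150 145 |  57  69  88  98 115 134 134 136 137 133 134 131 |
290  26  32  75  87 104  93  67  61  80  91  89  91 |  98  53  78  95 109 102  86  91  87  83  86  81 |  84  46  68  84  96  90  78  74  76  74  77  77 |
292  26  56  55  74  97 111  99  73  98  92  78  60 |  77  57  57  71  92 102 104  74  97  95  77  60 |  61  43  48  64  76  94  91  60  87  85  61  47 |
294  50  59  58  52  74  93 104 108 129 144 126  74 |  56  63  62  51  64  87 103 108 128 136 123  71 |  52  42  54  46  60  79  91  93 117 129 113  62 |
296  58  66  63  62  51  69  94 100 110 135 138  87 |  62  63  68  63  53  66  87  96 104 132 134  82 |  47  51  53  49  45  56  73  86 100 123 121  69 |
298  59  57  67  65  65  55  62  81 103 140 145 113 |  60  62  65  65  66  54  59  77 101 129 139 108 |  51  56  50  56  54  45  50  67  86 121 127  98 |
300  61  60  70  63  67  60  43  72 111 133 130 120 |  64  65  62  65  66  58  47  76 114 123 125 117 |  50  45  52  49  50  40  38  63  98 117 116 103 |
302  69  67  74  85  86  86  89  98  98  97 102 110 |  63  58  80  94  86  83  85  97  93  94 102 105 |  50  47  69  79  79  76  76  90  81  85  94  97 |
```

That settles it. The lever did not move at all under the 7 N push, so it is on its stop. The 95 mm also reaches the ball's outer end, so the ball's centre is 87 mm from the pivot. Fully shut then predicts 106 mm of travel, an open ball height of 129 mm and a shut height of 125 mm; I measured 106, 129 and 124–127 mm. The clamp is therefore at about 1.31 rad, and I hand in.

```bash
python3 -c "
from bench import finish_job
print(finish_job())"
```

```text
the job is handed in; nothing more can be done
None
```

The job is handed in, with no verdict returned: the loaded clamp was thrown shut with the bar (about 1.31 rad by measurement), the bar stands upright on the bench, and the empty fixture's clamp is still open; I viewed 11 pictures, one over the limit of 10.

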